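Tighten the grinder head's clamp screw

ROBOT

A 6-joint arm with a two-finger parallel gripper is mounted at the origin on the work surface. World frame = base frame: x ahead of the robot, y to its left, z up, the work surface at z = 0. Lengths are in m, angles in rad, forces in N, time in s.
With the tool pointing down it reaches from about 0.3 to 0.875 m from the base axis. Payload 6.4 kg.
Tool frame: the origin (TCP) lies midway between the tips of the shut fingers; the grasp point (between the pads) lies 19 mm behind it; z points along the fingers, y is the line along which they close (so a half turn about z gives the same grasp; the last joint's range is limited). The gripper opens to 85 mm and grips with 20 to 120 N. Pads are 22 mm wide; open, the fingers measure 114 mm over their backs; the gripper's body (76 mm by 85 mm) begins 54 mm behind the grasp point. The pads swing forward as they close: fully open they stand 13 mm farther back than shut.
Start: joints at [-1.422, 0.181, 1.607, -0, 1.354, -0.206], TCP at [0.2, -0.539, 0.231] pointing down, gripper open.
Joint ranges: [-2.99, 2.99], [-0.89, 2.07], [0.3, 2.58], [-1.14, 4.28], [0, 2.63], [-3.12, 3.12]. Speed limits (rad/s): [2.57, 2.57, 3.01, 3.14, 3.14, 3.14].

INTERFACE

Orientations are given as a rotation vector (axis times angle).
In Python, from cell import * gives the robot as it stands. The module is installed in compiled form; this text tells all that it offers.
- The arm moves only by the tool send_rows, never from a script. Its argument "commands" is a list that holds one entry, the list of rows, each a list of 7 numbers: the shift along the tool's x, y, z in cm, then the turn, a rotation vector about the tool's x, y, z in rad, then the opening in per cent of the stroke, from 0 (shut) to 100 (fully open). A call has 1 to 8 rows; each row shifts and turns the commanded pose from where the row before left it, along the tool's axes as they then stand; what a row does not reach is not made up. A row lasts 1/8 s, in which the tool goes at most 62.5 mm and 10.7 degrees, less where a joint would pass 70% of its speed; a pose out of reach is approached as far as the arm can. A call with a gripper value outside its range is refused whole. The fingers move at their own pace and stop on an object; "grip_force" is the grip in N (left out, the last holds). Time passes only in rows, so rows that do not move let the fingers close. It gives the time, the measured TCP pose, the force, the opening and the grip force at its end, in the units of the state.
- read_state(): the state, without advancing time (a new reading comes with each control period).
- snapshot(name): name is "scene" or "top" or "wrist"; returns a dict with "image" (420x560x3 uint8, blue, green, red), "K" (3x3 intrinsics, pixels), "k1" (the pictures are not rectified: a ray, as slopes to the right and down, at radius r is drawn at 1 + k1 r^2 times it, then the intrinsics apply), "camera_from_world" (4x4, takes a point from world to camera coordinates). Camera axes: x right, y down, z forward; pixel columns grow to the right and rows downward; lengths in m; the calibration is good to about 2 mm. A picture is of the moment at which its call begins. There is no depth.
- hand_in(): hands the job in; it is judged then, once.
The state is a dict: "time": time; "joints": joint angles; "qd": joint speeds; "tau": joint torques, N m; "ee_pos": TCP position; "ee_rot": TCP orientation; "contact_force": force on the tool from outside, world axes, zero at the start; "torque": the same for the moment, N m; "width": opening from 0.0 (shut) to 1.0 (fully open); "finger_force": force on a finger pad.
Only numpy, scipy, OpenCV 4.12 (cv2) and the standard library are available. Lean on these libraries where they do the work, as an engineer would, in place of code of your own. Each camera call takes 0.05 s, during which the arm holds its last target. There are 200 camera calls.

TASK

Take the T-handle hex key from its block, seat it fully home in the recessed cap screw of the grinder stand's clamp, and only then turn the screw clockwise until it comes up tight against its stop, gently, without forcing the key down or straining against the stop. Then stand the key back upright in its block and let go; leave the spice jar, the cup and the cutting plate where they are.

Things in the scene. Friction and masses are not known exactly. Their poses are not given: they have to be found in the camera images.
- key_handle (a point): Centre of the loose T-handle hex key's black handle (key 220 g), 85 mm above the key's tip. The handle is a bar 80 mm long along its x, 22 mm wide along y, 20 mm high along z: pinch it from above across the 22 mm. z points up the shank, away from the tip.
- key_tip (a point): The key's lower end, on its axis; axes as the handle's. The steel shank is a hexagon 17 mm across flats (19.6 mm over corners), two of its flats facing the handle's +x and -x. Its last 2.5 mm taper to a round tip 13 mm wide that enters the socket at any angle.
- screw_mouth (a point): Centre of the cap screw's top face, on its vertical axis, z up; fixed to the bolted-down stand. The round head, 30 mm wide, lies 6 mm below the clamp ear's top in a 33 mm counterbore. Its hex socket is 17.8 mm across flats, 12 mm deep, flat-floored: a seated key's tip is 12 mm below this point. With only its tapered tip in, 2.5 mm deep, it is not seated.
- screw (a joint): Turn of the cap screw in rad, growing clockwise from above: loose at 0 to 0.35, tight at its hard stop, 1.3 (past 0.3 N m it strains). No pose tells the angle of the socket's flats: find it by feel (turn the lightly pressed key, about 5 to 10 N, up to 60 degrees till it drops) or by sight. The thread drags 0.12 N m, so a light, unseated key does not carry it round.
- stand: Grey bolted stand with the grinder head, origin under the clamp; the screw is 68 mm along its +x. The hub tube and barrel lie along its y, 75 mm above the table, the barrel to -y. Nothing on it stands over 135 mm, but for the feed throat, 156 mm high at its y = -145 mm.
- block_hole (a point): Centre of the mouth of the key's hole in the top of the fixed grey plastic block (64 x 64 x 50 mm, foot 82 mm wide); z up. The hole is round, 25 mm wide, 36 mm deep; the key stands on its floor, its handle's centre 49 mm above this point.
- jar: Spice jar with a red lid, loose bystander, 48 mm wide, 85 mm high; origin at its underside.
- cup: Black plastic cup, loose bystander, 68 mm wide, 50 mm high; origin at its underside.
- plate: Steel cutting plate of the grinder, loose bystander, a disc 70 mm wide, 8 mm thick; origin at its underside.
Not all that is in view belongs to the job. There is more than one size of the part that bears key_handle; the job needs the larger. What is shaped like the part that bears block_hole but pink is not meant.

How it is judged:
On the way, in this order (a step that is already met when the one before it is completed fails the run):
1. the key is seated to within 2.5 mm of the socket's floor before the screw has been turned (still at 0.6 or less) (z of key_tip in the frame of screw_mouth below -0.0095 m and horizontal distance between key_tip and screw_mouth below 0.003 m and value of joint screw below 0.6 rad), for 0.2 s.
2. the screw is tight (1.22 or more) with the key still seated (value of joint screw above 1.22 rad and z of key_tip in the frame of screw_mouth below -0.0085 m), for 0.1 s.
At the end, for the whole second after the job is handed in: The screw stands at 1.2 rad or more (tight), and the key stands upright (within 0.15 rad) and still in its block, its tip within 6 mm of the hole's floor, released (value of joint screw above 1.2 rad and horizontal distance between key_tip and block_hole below 0.009 m and z of key_tip in the frame of block_hole below -0.03 m and angle between key_tip's own z axis and vertical below 0.15 rad and linear speed of key below 0.02 m/s); the robot touches nothing.
It fails at once if the screw is turned with the key not seated (value of joint screw above 0.6 rad and velocity of joint screw above 0.15 rad/s and z of key_tip in the frame of screw_mouth above -0.0075 m).
It fails at once if a bystander is moved by more than 30 mm (distance of any of jar, cup, plate from where it was at the start of the episode above 0.03 m).
It fails at once if the key is pressed on the screw with over 40 N while it is not yet in (less than 5 mm deep in the socket) (contact force between key and screw above 40 N and z of key_tip in the frame of screw_mouth above -0.005 m).
It fails at once if the key strains in the socket: contact forces between key and screw of over 150 N in all, about 0.3 N m (contact force between key and screw above 150 N).
It also fails if it takes over 72 s, if anything falls off the work surface, if the arm or the gripper's body presses on something with over 40 N, if the wrist force passes 120 N, or if a joint passes its speed limit or range.

## Working session

There is one attempt and no reset: what is moved stays moved. The work goes in short steps, Python scripts to look and compute and a tool call to move; the robot and the scene stay as the last step left them, time stands still between calls to the robot, and variables do not carry over. Pictures are saved under pics/ and viewed, at most 10 in all, crops included, and the job is handed in when it is done.

Besides the shell and the picture viewer there is one more tool, called after "Call:" as name(argument=value, ...) on one line, values as JSON. send_rows: Moves the arm, as the interface text tells. Its arguments: {"type":"object","properties":{"commands":{"type":"array"},"grip_force":{"type":"number"}},"required":["commands"]}

```bash
mkdir -p pics
cat > h.py <<'E'
from cell import *
import numpy as np, cv2
def save(n,f):
    s=snapshot(n); cv2.imwrite('pics/'+f+'.png',s['image']); np.savez('pics/'+f+'.npz',**{k:np.array(s[k]) for k in('K','k1','camera_from_world')}); return s
def load(f): return np.load('pics/'+f+'.npz')
def ray(s,u,v):
    K=np.array(s['K']);k1=float(s['k1']);T=np.array(s['camera_from_world'])
    n=cv2.undistortPoints(np.array([[[u,v]]],float),K,np.array([k1,0,0,0.]),None,None)[0,0]
    R=T[:3,:3]; return -R.T@T[:3,3], R.T@np.array([n[0],n[1],1])
def onz(s,u,v,z):
    c,d=ray(s,u,v); return c+d*(z-c[2])/d[2]
def proj(s,p):
    T=np.array(s['camera_from_world']);q=T[:3,:3]@np.array(p)+T[:3,3]
    r,_=cv2.projectPoints(q.reshape(1,1,3),np.zeros(3),np.zeros(3),np.array(s['K']),np.array([float(s['k1']),0,0,0])); return r[0,0]
def tri(*rs):
    A=np.zeros((3,3));b=np.zeros(3)
    for c,d in rs:
        d=d/np.linalg.norm(d);P=np.eye(3)-np.outer(d,d);A+=P;b+=P@c
    return np.linalg.solve(A,b)
E
python3 - <<'E'
from h import *
a=save('scene','s0')['image'];b=save('top','t0')['image']
print(load('pics/..//s0' if 0 else 's0')['camera_from_world'],load('t0')['camera_from_world'],load('t0')['K'])
s=read_state();print(s)
E
```

```text
[[ 0.5025129   0.86456545  0.00271479 -0.30962702]
 [ 0.74109373 -0.4291258  -0.51636337 -0.41715139]
 [-0.44526494  0.26149117 -0.85636528  1.34603871]
 [ 0.          0.          0.          1.        ]] [[ 0.01724915 -0.99860914  0.04982223 -0.03127834]
 [-0.99148995 -0.0235144  -0.12804203  0.62896646]
 [ 0.12903548 -0.04718962 -0.99051652  0.74711515]
 [ 0.          0.          0.          1.        ]] [[383.63061955   0.         276.43903198]
 [  0.         383.63061955 210.34772803]
 [  0.           0.           1.        ]]
{'time': 0.1, 'joints': array([-1.42231913e+00,  1.81489771e-01,  1.60791615e+00,  3.90837143e-06,
        1.35380997e+00, -2.06309244e-01]), 'qd': array([ 1.47360524e-03, -2.83193585e-03, -1.61723019e-03,  5.39346567e-05,
        9.13559570e-04,  6.84081440e-04]), 'tau': array([-6.13023094e-04, -4.45882881e+01, -3.52238095e+01, -3.01652117e-04,
        4.24216065e-03,  4.10635562e-05]), 'ee_pos': array([ 0.19968558, -0.53867439,  0.23045737]), 'ee_rot': array([-3.09069501e+00, -5.54091354e-01, -7.96696999e-05]), 'contact_force': array([-0.16401866, -1.23753024,  0.26136319]), 'torque': array([-0.01034421,  0.04980362,  0.00760528]), 'finger_force': 0.0, 'width': 1.001399888515408}
```

View pics/t0.png

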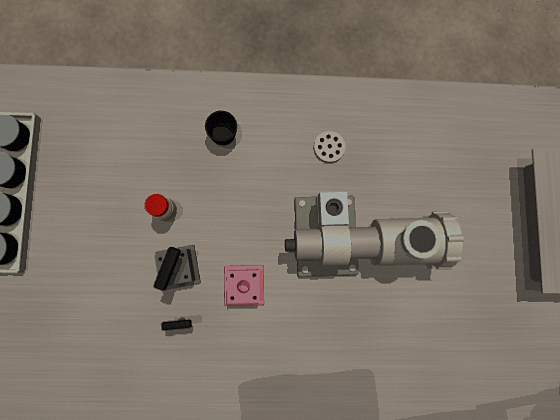

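View pics/s0.png

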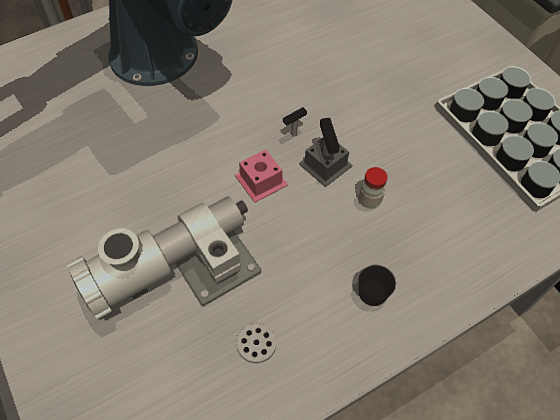

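Large key: the longer black handle at top (168,268) / scene (329,138), standing in the grey block. The small key (top (177,325)) and the pink block (top (243,286)) aren't meant. One enlarged crop to confirm, and the masks too.

Run:
```python
from h import *
a=cv2.imread('pics/s0.png');b=cv2.imread('pics/t0.png')
S=load('s0');T=load('t0')
c=lambda im,x,y,w=100,h=75: cv2.resize(im[y:y+h,x:x+w],(400,300),interpolation=cv2.INTER_CUBIC)
cv2.imwrite('pics/c0.png',np.vstack([np.hstack([c(a,275,100),c(b,130,240)]),np.hstack([c(a,170,210),c(b,285,180)])]))
def blob(im,x0,y0,x1,y1,t):
    m=(im[y0:y1,x0:x1].max(2)<t).astype(np.uint8)
    cs,_=cv2.findContours(m,0,2);k=max(cs,key=cv2.contourArea)
    r=cv2.minAreaRect(k);return np.array(r[0])+[x0,y0],r[1],r[2],cv2.contourArea(k)
for t in(28,35,45):
    ks=blob(a,305,110,350,165,t);kt=blob(b,148,240,186,295,t);print(t,ks,kt,tri(ray(S,*ks[0]),ray(T,*kt[0])))
```

```text
28 (array([322.05939102, 128.3715477 ]), (4.8879714012146, 19.02629852294922), 3.012787342071533, 9.5) (array([167.40990257, 268.29901123]), (13.794818878173828, 43.78742599487305), 20.85445785522461, 500.5) [0.50771615 0.17187563 0.12656136]
35 (array([328.94999695, 135.35000038]), (36.04996109008789, 11.700427055358887), 71.56504821777344, 362.0) (array([168.87029839, 268.90297318]), (16.95427703857422, 43.876426696777344), 20.85445785522461, 517.5) [0.50872078 0.18197215 0.09852211]
45 (array([326.39999771, 138.19999886]), (39.84469223022461, 18.34120750427246), 71.56504821777344, 404.5) (array([168.97964859, 269.10531235]), (18.132308959960938, 44.04762649536133), 22.2490234375, 639.5) [0.50692398 0.18128117 0.08898797]
```

View pics/c0.png

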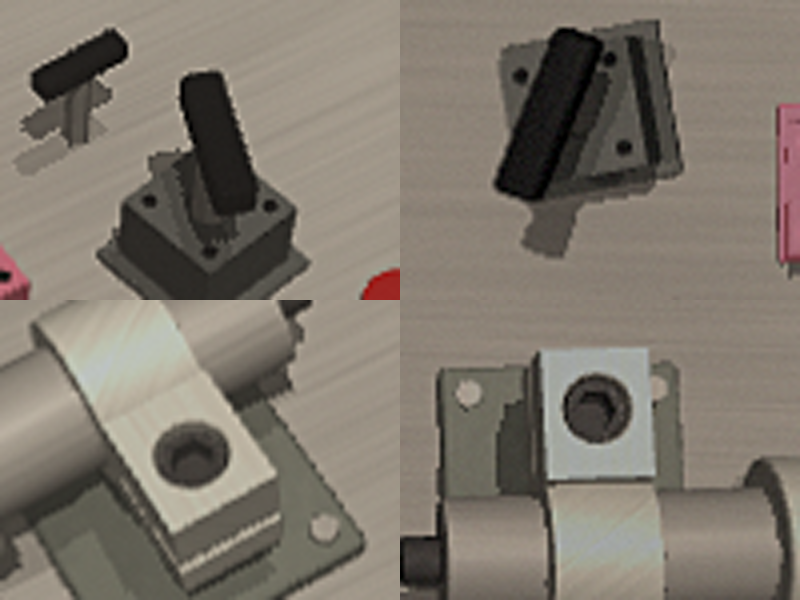

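Crop: big key upright in the grey block, handle scene (329.5,135.3), top (167.5,268.3). Screw counterbore rim scene (217.5,248.8), top (334.2,207). Its hex socket is visible.

Run:
```python
from h import *
S=load('s0');T=load('t0')
print('rim',tri(ray(S,217.5,248.8),ray(T,334.2,207.0)), 'key',tri(ray(S,329.5,135.3),ray(T,167.5,268.3)))
A=onz(T,159.5,287,.109)[:2];B=onz(T,175.5,249.5,.109)[:2]
print(A,B,np.linalg.norm(B-A),np.degrees(np.arctan2(*(B-A)[::-1])))
from scipy.spatial.transform import Rotation as R
s=read_state();print(R.from_rotvec(s['ee_rot']).as_matrix().round(3))
w=save('wrist','w0');Tw=np.array(w['camera_from_world']);c=-Tw[:3,:3].T@Tw[:3,3]
M=R.from_rotvec(s['ee_rot']).as_matrix();print('cam in tool',M.T@(c-s['ee_pos']),(M.T@Tw[:3,:3].T).round(2))
```

```text
rim [ 0.62991202 -0.12608359  0.10469027] key [0.50943467 0.18377269 0.09856428]
[0.47598856 0.19394264] [0.5439812  0.16860369] 0.07256075236244118 -20.439013317025196
[[ 0.938  0.347 -0.   ]
 [ 0.347 -0.938  0.002]
 [ 0.    -0.002 -1.   ]]
cam in tool [ 0.07763399 -0.00076074 -0.14226643] [[-0.   -0.95 -0.3 ]
 [ 1.   -0.   -0.  ]
 [ 0.   -0.3   0.95]]
```

Call:
send_rows(commands=[[[3.4,-1.5,0,0,0,0,100],[3.4,-1.5,0,0,0,0,100],[3.4,-1.5,0,0,0,0,100],[3.4,-1.5,0,0,0,0,100],[3.4,-1.5,0,0,0,0,100],[3.4,-1.5,0,0,0,0,100],[3.4,-1.5,0,0,0,0,100],[3.4,-1.5,0,0,0,0,100]]])

```text
time: 1.15
ee_pos: [0.4138, -0.3311, 0.2311]
ee_rot: [-3.092, -0.554, 0.0]
contact_force: [0.0, -0.6, -0.5]
width: 0.999
finger_force: 0.0
```

Call:
send_rows(commands=[[[3.4,-1.5,0,0,0,0,100],[3.4,-1.5,0,0,0,0,100],[3.4,-1.5,0,0,0,0,100],[3.4,-1.5,0,0,0,0,100],[3.4,-1.5,0,0,0,0,100],[3.4,-1.5,0,0,0,0,100],[3.4,-1.5,0,0,0,0,100],[3.4,-1.5,0,0,0,0,100]]])

```text
time: 2.15
ee_pos: [0.6271, -0.1241, 0.2309]
ee_rot: [-3.092, -0.555, 0.001]
contact_force: [0.5, -0.8, 0.1]
width: 1.001
finger_force: 0.0
```

Call:
send_rows(commands=[[[0,0,0,0,0,0,100],[0,0,0,0,0,0,100]]])

```text
time: 2.4
ee_pos: [0.6259, -0.1253, 0.2307]
ee_rot: [-3.092, -0.555, 0.002]
contact_force: [0.1, -0.5, 0.1]
width: 1.002
finger_force: 0.0
```

Run:
```python
from h import *
w=save('wrist','w1');s=read_state();print(s['ee_pos'],s['joints'],s['contact_force'])
u,v=proj(w,[.63,-.126,.1047]);print(u,v)
im=w['image'];u,v=int(u),int(v);c=im[max(0,v-60):v+60,max(0,u-80):u+80];print(max(0,u-80),max(0,v-60))
cv2.imwrite('pics/w1c.png',cv2.resize(c,None,fx=5,fy=5,interpolation=cv2.INTER_CUBIC))
```

```text
[ 0.62582586 -0.1257054   0.23090319] [-3.83626066e-01  3.20356917e-01  1.43711581e+00 -4.17410204e-04
  1.38505461e+00  8.32913426e-01] [-0.77083833 -0.18981583 -0.32578191]
281.14749656624326 195.85811077777464
201 135
```

View pics/w1c.png

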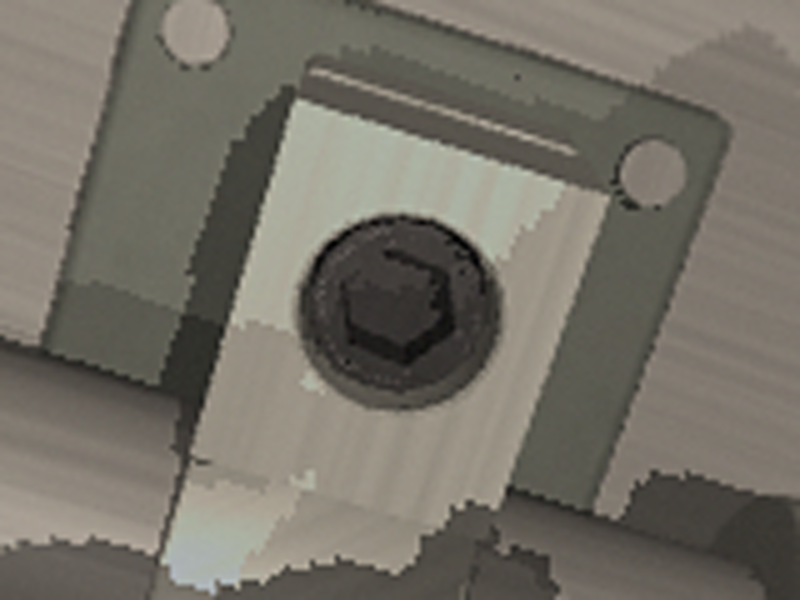

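Rim centre at pixel (280.8,197.4), as predicted. The hex corners are visible, crop (342,282),(347,333),(404,362),(453,325),(443,268),(390,250).

Run:
```python
from h import *
w=load('w1');S=load('s0');T=load('t0')
# rim fit by dark mask
im=cv2.imread('pics/w1.png')[135:255,201:361]
m=(im.max(2)<100).astype(np.uint8)
cs,_=cv2.findContours(m,0,2)
k=[c for c in cs if cv2.pointPolygonTest(c,(80,62),False)>=0][0];print(cv2.fitEllipse(k))
print('rim3',tri(ray(S,217.5,248.8),ray(T,334.2,207.0),ray(w,280.8,197.4)))
print(onz(w,280.8,197.4,.1047))
P=np.array([onz(w,201+x/5,135+y/5,.0987)[:2] for x,y in[(342,282),(347,333),(404,362),(453,325),(443,268),(390,250)]])
c=P.mean(0);print(c,np.linalg.norm(P-c,axis=1)*1e3,np.degrees(np.arctan2(*(P-c).T[::-1]))%60)
```

```text
((79.3608627319336, 62.07483673095703), (38.41640090942383, 39.54243850708008), 89.16404724121094)
rim3 [ 0.62955155 -0.12608186  0.10503972]
[ 0.62868002 -0.12619128  0.1047    ]
[ 0.62832857 -0.12593323] [ 9.78303359  9.72236995 10.27028677 10.15455232  9.81444122  9.23347638] [28.00806087 21.99050666 27.52984318 28.93552811 28.85268746 27.14124228]
```

Socket flats' normal ≈ -3° mod 60, so handle x should be at ≈ -3° when seated. Now to the key.

Call:
send_rows(commands=[[[0,-4.1,0,0,0,0,100],[0,-4.1,0,0,0,0,100],[0,-4.1,0,0,0,0,100],[0,-4.1,0,0,0,0,100],[0,-4.1,0,0,0,0,100],[0,-4.1,0,0,0,0,100],[0,-4.1,0,0,0,0,100],[0,-4.1,0,0,0,0,100]]])

```text
time: 3.45
ee_pos: [0.5119, 0.1824, 0.2315]
ee_rot: [3.093, 0.552, 0.001]
contact_force: [0.8, -0.3, -0.4]
width: 0.999
finger_force: 0.0
```

Call:
send_rows(commands=[[[0,0,0,0,0,0.142,100],[0,0,0,0,0,0.142,100],[0,0,0,0,0,0.142,100],[0,0,0,0,0,0.142,100],[0,0,0,0,0,0.142,100],[0,0,0,0,0,0,100],[0,0,0,0,0,0,100]]])

```text
time: 4.32
ee_pos: [0.5125, 0.1818, 0.2314]
ee_rot: [3.093, -0.552, 0.0]
contact_force: [-0.3, -0.7, -0.1]
width: 1.001
finger_force: 0.0
```

Run:
```python
from h import *
w=save('wrist','w2');s=read_state();print(s['ee_pos'],s['joints'],s['contact_force'])
u,v=proj(w,[.5094,.1838,.109]);print(u,v)
im=w['image'];u,v=int(u),int(v);x0=max(0,u-130);y0=max(0,v-95);print(x0,y0)
cv2.imwrite('pics/w2c.png',cv2.resize(im[y0:v+95,x0:u+130],None,fx=3,fy=3,interpolation=cv2.INTER_CUBIC))
```

```text
[0.51257314 0.18193875 0.23138113] [ 1.22802070e-01  1.11364975e-01  1.68540831e+00 -5.89768501e-05
  1.34470038e+00  2.04733483e+00] [-0.31332791  0.4281819   0.3709683 ]
277.19404888947963 205.22330275306936
147 110
```

View pics/w2c.png

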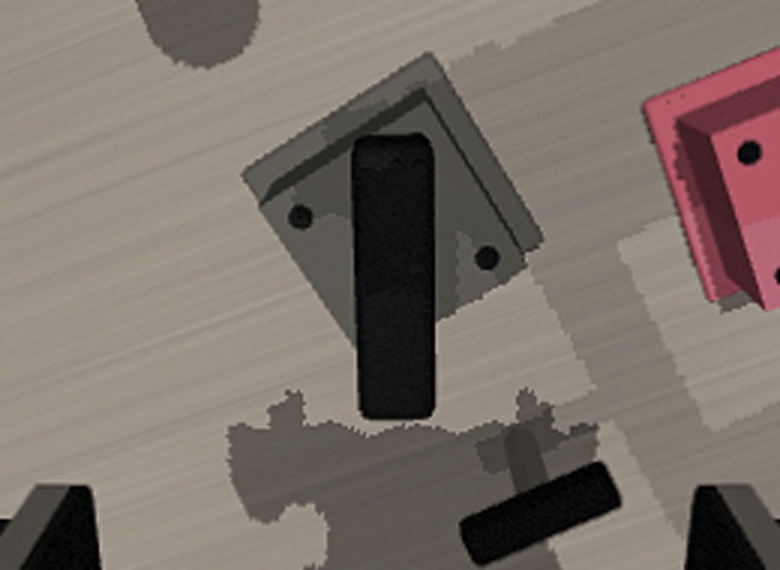

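Handle is centred at about pixel (278.5,204) and vertical in view to within ~1°, so grasp alignment is good. The small key is at lower right, at about (327,281), clear of the right finger's path? I'll check that numerically.

Run:
```python
from h import *
from scipy.spatial.transform import Rotation as R
w=load('w2');s=read_state();M=R.from_rotvec(s['ee_rot']).as_matrix();p=s['ee_pos']
f=lambda u,v,z:(M.T@(onz(w,u,v,z)-p)*100).round(2)
print('handle',onz(w,278.5,204.5,.109),f(278.5,204.5,.109))
c=lambda x,y:(147+x/3,110+y/3)
for q in[(355,150),(433,150),(361,415),(435,415)]:print(f(*c(*q),.109))
print('small', [f(*c(*q),.06) for q in[(470,545),(610,480)]])
# block holes (small) opposite corners mid -> hole
print('block tops',[onz(w,*c(*q),.05) for q in[(300,216),(487,258),(425,92),(527,262),(262,204)]])
T=load('t0');print([onz(T,130+(x-400)/4,240+y/4,.05) for x,y in[(520,75),(609,59),(624,147)]])
```

```text
handle [0.50960802 0.18259568 0.109     ] [-0.3   0.04 12.24]
[ 3.32 -0.99 12.24]
[ 3.32  1.04 12.24]
[-4.17 -0.9  12.24]
[-4.17  1.19 12.24]
small [array([-11.34,   2.71,  17.14]), array([-8.82,  7.45, 17.14])]
block tops [array([0.52479509, 0.20941345, 0.05      ]), array([0.49047284, 0.15715591, 0.05      ]), array([0.54814787, 0.15806522, 0.05      ]), array([0.48463396, 0.14525166, 0.05      ]), array([0.53274668, 0.21945402, 0.05      ])]
[array([0.52656118, 0.21041561, 0.05      ]), array([0.53523892, 0.16723854, 0.05      ]), array([0.49237014, 0.15789814, 0.05      ])]
```

Call:
send_rows(commands=[[[-0.4,0.1,2,0,0,-0.016,100],[0,0,3,0,0,0,100],[0,0,3,0,0,0,100],[0,0,2.5,0,0,0,100],[0,0,2,0,0,0,100],[0,0,1.5,0,0,0,100],[0,0,1,0,0,0,100],[0,0,0,0,0,0,100]]])

```text
time: 5.38
ee_pos: [0.5081, 0.1828, 0.0808]
ee_rot: [3.096, -0.53, -0.002]
contact_force: [0.1, -1.0, 0.3]
width: 1.002
finger_force: 0.0
```

Call:
send_rows(commands=[[[0,0,0,0,0,0,40],[0,0,0,0,0,0,20],[0,0,0,0,0,0,10],[0,0,0,0,0,0,10],[0,0,0,0,0,0,10],[0,0,0,0,0,0,10],[0,0,0,0,0,0,10]]], grip_force=60)

```text
time: 6.25
ee_pos: [0.5088, 0.1829, 0.0818]
ee_rot: [-3.096, 0.53, -0.001]
contact_force: [-1.3, -0.5, 5.6]
width: 0.246
finger_force: 59.2
```

Call:
send_rows(commands=[[[0,0,-0.8,0,0,0,10],[0,0,-1.5,0,0,0,10],[0,0,-2,0,0,0,10],[0,0,-2,0,0,0,10],[0,0,-2.2,0,0,0,10],[0,0,-2.2,0,0,0,10],[0,0,-1.5,0,0,0,10],[0,0,-0.8,0,0,0,10]]])

```text
time: 7.25
ee_pos: [0.5087, 0.1829, 0.2124]
ee_rot: [-3.096, 0.53, -0.002]
contact_force: [-0.3, -0.2, -1.6]
width: 0.247
finger_force: 58.8
```

Run:
```python
from h import *
from scipy.spatial.transform import Rotation as R
s=read_state();M=R.from_rotvec(s['ee_rot']).as_matrix();p=s['ee_pos']
print(p,s['joints'],s['contact_force'],s['torque'],s['width'],np.degrees(np.arctan2(M[1,0],M[0,0])))
print(M.T@(np.array([.6290,-.1261,.20])-p)*100)
a=save('scene','s1')['image'];b=save('top','t1')['image']
S=load('s1');T=load('t1')
cs=proj(S,p+[0,0,-.02]).astype(int);ct=proj(T,p).astype(int);print(cs,ct,proj(S,p-[0,0,.0678]),proj(T,p-[0,0,.0678]))
c=lambda im,q:cv2.resize(im[max(0,q[1]-50):q[1]+50,max(0,q[0]-50):q[0]+50],(400,400),interpolation=cv2.INTER_CUBIC)
cv2.imwrite('pics/c1.png',np.hstack([c(a,cs),c(b,ct)]))
```

```text
[0.50871735 0.18292211 0.21244489] [1.25493371e-01 1.21178113e-01 1.71414219e+00 3.37863977e-05
 1.30504466e+00 2.03546482e+00] [-0.32309391 -0.2303198  -1.56421706] [-0.02661697  0.0078691   0.03208652] 0.24693271312017817 -19.433828186025835
[21.62333149 25.14031067  1.25334149]
[333 102] [151 270] [330.90829088 119.74597835] [161.77364837 269.2872432 ]
```

View pics/c1.png

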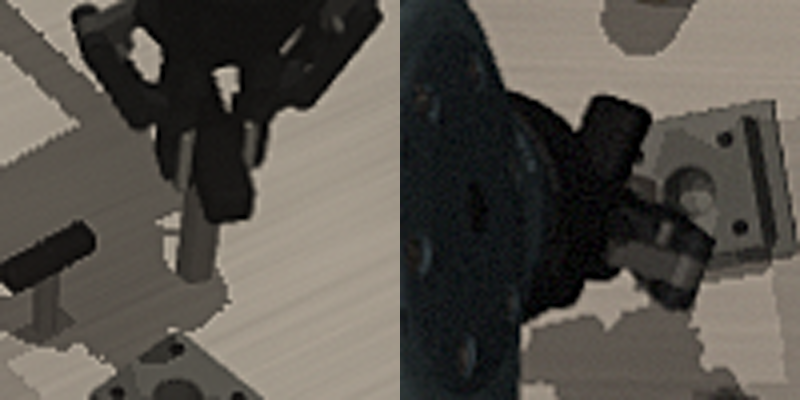

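Call:
send_rows(commands=[[[1.6,1.9,0,0,0,0,10],[2.8,3.3,0,0,0,0,10],[3.2,3.7,0,0,0,0,10],[3.2,3.7,0,0,0,0,10],[3.2,3.7,0,0,0,0,10],[3.2,3.7,0,0,0,0,10],[2.8,3.2,0,0,0,0,10],[1.6,1.9,0,0,0,0,10]]])

```text
time: 8.35
ee_pos: [0.6285, -0.1275, 0.2099]
ee_rot: [-3.096, 0.533, 0.003]
contact_force: [0.7, 0.6, -2.3]
width: 0.244
finger_force: 59.0
```

Call:
send_rows(commands=[[[0,0,0,0,0,-0.14,10],[0,0,0,0,0,-0.14,10],[0,0,0,0,0,0,10],[0,0,0,0,0,0,10]]])

```text
time: 8.85
ee_pos: [0.6285, -0.1251, 0.211]
ee_rot: [-3.14, 0.096, 0.001]
contact_force: [-0.5, 0.4, -1.6]
width: 0.245
finger_force: 59.0
```

```bash
cat > c.py <<'E'
from h import *
from scipy.spatial.transform import Rotation as R
import sys
s=read_state();M=R.from_rotvec(s['ee_rot']).as_matrix();p=s['ee_pos']
print(p.round(4),s['joints'].round(3),s['contact_force'].round(1),s['torque'].round(2),'yaw',np.degrees(np.arctan2(M[1,0],M[0,0])), 'tilt',M[:2,2].round(4))
print('to screw',M.T@(np.array([.6290,-.1261,.0987-.012+.0678])-p)*100)
E
python3 - <<'E'
from c import *
print('hole',onz(load('t1'),173.5,267.5,.05))
f='2'
a=save('scene','s2')['image'];b=save('wrist','w3')['image'];S=load('s2');W=load('w3')
tip=p-[0,0,.0678];cs=proj(S,tip).astype(int);ct=proj(W,tip).astype(int);print(cs,ct,proj(S,tip),proj(W,tip))
c=lambda im,q:cv2.resize(im[max(0,q[1]-50):q[1]+50,max(0,q[0]-50):q[0]+50],(400,400),interpolation=cv2.INTER_CUBIC)
cv2.imwrite('pics/c2.png',np.hstack([c(a,cs),c(b,ct)]))
E
```

```text
[ 0.6285 -0.1251  0.211 ] [-0.381  0.342  1.45   0.     1.35   1.251] [-0.5  0.4 -1.6] [ 0.    0.08 -0.01] yaw -3.50963776034218 tilt [-0.0006  0.0004]
to screw [0.06255227 0.09420448 5.64716717]
hole [0.50994877 0.18315884 0.05      ]
[215 237] [278 224] [215.96980698 237.08818744] [278.50754026 224.44659572]
```

View pics/c2.png

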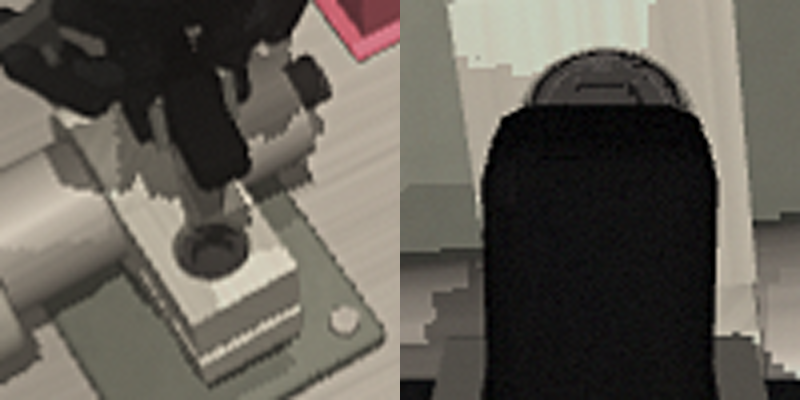

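Call:
send_rows(commands=[[[0.06,0.09,0.6,0,0,0,10],[0,0,1,0,0,0,10],[0,0,1,0,0,0,10],[0,0,0.7,0,0,0,10],[0,0,0.4,0,0,0,10],[0,0,0.2,0,0,0,10],[0,0,0.1,0,0,0,10],[0,0,0,0,0,0,10]]])

```text
time: 9.95
ee_pos: [0.6293, -0.1267, 0.1715]
ee_rot: [3.14, -0.093, 0.001]
contact_force: [-0.3, 0.4, -1.6]
width: 0.247
finger_force: 59.0
```

Call:
send_rows(commands=[[[0,0,0.15,0,0,0,10],[0,0,0.15,0,0,0,10],[0,0,0.1,0,0,0,10],[0,0,0,0,0,0,10]]])

```text
time: 10.45
ee_pos: [0.6292, -0.1266, 0.1672]
ee_rot: [-3.14, 0.093, 0.0]
contact_force: [0.1, 0.6, -1.9]
width: 0.244
finger_force: 59.0
```

Call:
send_rows(commands=[[[0,0,0.1,0,0,0,10],[0,0,0.1,0,0,0,10],[0,0,0,0,0,0,10]]])

```text
time: 10.82
ee_pos: [0.6292, -0.1266, 0.1652]
ee_rot: [-3.14, 0.093, 0.0]
contact_force: [-0.6, 0.0, -1.7]
width: 0.245
finger_force: 59.0
```

Call:
send_rows(commands=[[[0,0,0.1,0,0,0,10],[0,0,0.05,0,0,0,10],[0,0,0,0,0,0,10]]])

```text
time: 11.2
ee_pos: [0.6292, -0.1266, 0.1637]
ee_rot: [-3.14, 0.093, 0.0]
contact_force: [1.0, 0.8, -2.2]
width: 0.247
finger_force: 59.0
```

Call:
send_rows(commands=[[[0,0,0.1,0,0,0,10],[0,0,0,0,0,0,10]]])

```text
time: 11.45
ee_pos: [0.6292, -0.1266, 0.1627]
ee_rot: [-3.14, 0.093, 0.0]
contact_force: [0.2, 0.2, -2.1]
width: 0.248
finger_force: 59.0
```

Call:
send_rows(commands=[[[0,0,0.1,0,0,0,10],[0,0,0,0,0,0,10]]])

```text
time: 11.7
ee_pos: [0.6292, -0.1266, 0.1617]
ee_rot: [-3.14, 0.093, 0.0]
contact_force: [0.5, 0.4, -1.2]
width: 0.244
finger_force: 59.0
```

Call:
send_rows(commands=[[[0,0,0.1,0,0,0,10],[0,0,0,0,0,0,10]]])

```text
time: 11.95
ee_pos: [0.6292, -0.1266, 0.1607]
ee_rot: [-3.14, 0.093, 0.0]
contact_force: [0.0, 0.2, -2.0]
width: 0.245
finger_force: 59.0
```

Call:
send_rows(commands=[[[0,0,0.1,0,0,0,10],[0,0,0.1,0,0,0,10],[0,0,0,0,0,0,10]]])

```text
time: 12.32
ee_pos: [0.6292, -0.1266, 0.1586]
ee_rot: [-3.14, 0.093, 0.0]
contact_force: [1.0, 0.0, -2.4]
width: 0.24
finger_force: 59.0
```

Call:
send_rows(commands=[[[0,0,0.1,0,0,0,10],[0,0,0,0,0,0,10]]])

```text
time: 12.58
ee_pos: [0.6293, -0.1267, 0.1579]
ee_rot: [3.14, -0.093, 0.0]
contact_force: [0.3, 0.6, -1.3]
width: 0.244
finger_force: 59.1
```

Call:
send_rows(commands=[[[0,0,0.1,0,0,0,10],[0,0,0,0,0,0,10]]])

```text
time: 12.82
ee_pos: [0.6295, -0.1267, 0.1578]
ee_rot: [3.14, -0.093, 0.001]
contact_force: [-1.9, 2.2, 4.8]
width: 0.246
finger_force: 59.9
```

Call:
send_rows(commands=[[[0,0,0.1,0,0,0,10],[0,0,0,0,0,0,10]]])

```text
time: 13.08
ee_pos: [0.6297, -0.1268, 0.1577]
ee_rot: [3.14, -0.093, 0.002]
contact_force: [-2.2, 2.4, 10.4]
width: 0.249
finger_force: 60.7
```

Contact at TCP z 0.158 with normal stiffness. A small clockwise turn will tell: real drag (~0.12 N m) if in the hex, or a drop if not.

Call:
send_rows(commands=[[[0,0,0,0,0,0.05,10],[0,0,0,0,0,0,10]]])

```text
time: 13.32
ee_pos: [0.6299, -0.1266, 0.1578]
ee_rot: [3.137, -0.172, 0.003]
contact_force: [-1.9, 2.0, 9.7]
width: 0.246
finger_force: 60.6
```

```bash
python3 c.py
```

```text
[ 0.6299 -0.1266  0.1578] [-0.383  0.395  1.492  0.     1.253  1.297] [-1.9  2.   9.7] [0.53 0.55 0.01] yaw -6.271410512758479 tilt [ 0.002  -0.0005]
to screw [-0.095771   -0.04077534  0.32654352]
```

Call:
send_rows(commands=[[[0,0,0,0,0,0.05,10],[0,0,0,0,0,0,10]]])

```text
time: 13.58
ee_pos: [0.6298, -0.1265, 0.1578]
ee_rot: [3.131, -0.25, 0.003]
contact_force: [-3.0, 2.3, 9.9]
width: 0.249
finger_force: 60.6
```

```bash
python3 c.py
```

```text
[ 0.6298 -0.1265  0.1578] [-0.383  0.395  1.492  0.     1.253  1.347] [-3.   2.3  9.9] [0.61 0.56 0.02] yaw -9.135738026806408 tilt [ 0.0018 -0.0003]
to screw [-0.09033074 -0.02678052  0.32561612]
```

Call:
send_rows(commands=[[[0,0,0,0,0,0.05,10],[0,0,0,0,0,0,10]]])

```text
time: 13.82
ee_pos: [0.6298, -0.1265, 0.1578]
ee_rot: [3.124, -0.328, 0.003]
contact_force: [-2.4, 2.8, 9.9]
width: 0.247
finger_force: 60.7
```

```bash
python3 c.py
```

```text
[ 0.6298 -0.1265  0.1578] [-0.383  0.395  1.492  0.     1.253  1.397] [-2.4  2.8  9.9] [0.63 0.58 0.03] yaw -11.997400679674469 tilt [ 0.0018 -0.0003]
to screw [-0.08940455 -0.02195924  0.32554756]
```

Call:
send_rows(commands=[[[0,0,0,0,0,0.05,10],[0,0,0,0,0,0,10]]])

```text
time: 14.08
ee_pos: [0.6298, -0.1265, 0.1577]
ee_rot: [3.115, -0.406, 0.003]
contact_force: [-2.7, 2.0, 10.1]
width: 0.243
finger_force: 60.7
```

```bash
python3 c.py
```

```text
[ 0.6298 -0.1265  0.1577] [-0.383  0.395  1.492  0.     1.253  1.447] [-2.7  2.  10.1] [0.59 0.58 0.1 ] yaw -14.86199789922072 tilt [ 0.0017 -0.0003]
to screw [-0.09022605 -0.02217679  0.32263036]
```

Call:
send_rows(commands=[[[0,0,0,0,0,0.05,10],[0,0,0,0,0,0,10]]])

```text
time: 14.32
ee_pos: [0.6298, -0.1265, 0.1578]
ee_rot: [3.104, -0.484, 0.003]
contact_force: [-2.4, 1.9, 9.7]
width: 0.248
finger_force: 60.6
```

```bash
python3 c.py
```

```text
[ 0.6298 -0.1265  0.1578] [-0.383  0.395  1.492  0.     1.253  1.497] [-2.4  1.9  9.7] [0.62 0.53 0.07] yaw -17.722564276925297 tilt [ 0.0018 -0.0004]
to screw [-0.09384479 -0.01508567  0.32719103]
```

Call:
send_rows(commands=[[[0,0,0,0,0,0.05,10],[0,0,0,0,0,0.05,10]]])

```text
time: 14.58
ee_pos: [0.6298, -0.1266, 0.1577]
ee_rot: [3.076, -0.64, 0.003]
contact_force: [-1.7, 2.3, 9.4]
width: 0.244
finger_force: 60.6
```

Run:
```python
from c import *
for i in range(4): snapshot('wrist'); print(read_state()['torque'].round(3), read_state()['contact_force'].round(2))
```

```text
[ 0.6298 -0.1266  0.1577] [-0.383  0.395  1.492  0.     1.253  1.598] [-1.7  2.3  9.4] [0.6  0.64 0.13] yaw -23.50993140241858 tilt [ 0.0018 -0.0005]
to screw [-0.09507938 -0.01115068  0.32163065]
[0.599 0.555 0.126] [-2.09  2.51  9.49]
[0.581 0.579 0.094] [-2.69  2.35 10.03]
[0.536 0.602 0.06 ] [-2.72  2.61 10.06]
[0.642 0.629 0.059] [-2.64  2.21 10.12]
```

Call:
send_rows(commands=[[[0,0,-0.3,0,0,0,10],[0,0,-0.3,0,0,0,10],[0,0,0,0,0,0.05,10],[0,0,0,0,0,0.03,10]]])

```text
time: 15.28
ee_pos: [0.6291, -0.1264, 0.1612]
ee_rot: [-3.047, 0.762, 0.001]
contact_force: [2.7, 1.2, -5.8]
width: 0.248
finger_force: 59.1
```

Run:
```python
from c import *
for i in range(4): snapshot('wrist'); print(read_state()['torque'].round(3), read_state()['contact_force'].round(2))
```

```text
[ 0.6291 -0.1264  0.1612] [-0.383  0.391  1.49   0.     1.261  1.678] [ 2.7  1.2 -5.8] [ 0.33 -0.62  0.13] yaw -28.08709897331681 tilt [-0.0004  0.0005]
to screw [-0.02764336 -0.02194827  0.66528354]
[ 0.306 -0.722  0.068] [ 3.15  0.57 -5.72]
[ 0.337 -0.788  0.12 ] [ 3.11  0.94 -7.56]
[ 0.341 -0.797  0.087] [ 4.14  1.95 -7.36]
[ 0.373 -0.818  0.132] [ 3.84  0.93 -8.25]
```

Torque ≈0.11 N m persists with the key lifted 3.5 mm, so it's engaged in the hex, and the contact was the socket floor. Re-seat lightly and turn.

Call:
send_rows(commands=[[[0,0,0.1,0,0,-0.05,10],[0,0,0.2,0,0,0,10],[0,0,0.2,0,0,0,10],[0,0,0.05,0,0,0,10],[0,0,0,0,0,0,10],[0,0,0,0,0,0,10]]])

```text
time: 16.23
ee_pos: [0.6296, -0.1266, 0.1578]
ee_rot: [3.066, -0.685, 0.002]
contact_force: [-1.3, 3.2, 4.7]
width: 0.246
finger_force: 60.9
```

```bash
python3 c.py
```

```text
[ 0.6296 -0.1266  0.1578] [-0.383  0.395  1.492  0.     1.253  1.627] [-1.3  3.2  4.7] [ 0.75  0.21 -0.03] yaw -25.19303291004896 tilt [ 0.0012 -0.0004]
to screw [-0.07913966 -0.02348954  0.3293767 ]
```

Seated again on the floor (z 0.1578, ~5–6 N). Turn.

Call:
send_rows(commands=[[[0,0,0,0,0,0.06,10],[0,0,0,0,0,0.06,10],[0,0,0,0,0,0.06,10],[0,0,0,0,0,0.06,10],[0,0,0,0,0,0.06,10]]])

```text
time: 16.85
ee_pos: [0.6296, -0.1267, 0.1578]
ee_rot: [2.928, -1.138, 0.002]
contact_force: [-0.7, 2.3, 5.5]
width: 0.249
finger_force: 60.8
```

```bash
python3 c.py
```

```text
[ 0.6296 -0.1267  0.1578] [-0.383  0.395  1.492 -0.     1.253  1.929] [-0.7  2.3  5.5] [0.65 0.2  0.11] yaw -42.48045289435118 tilt [ 0.0012 -0.0006]
to screw [-0.08759606 -0.00642267  0.33175396]
```

Call:
send_rows(commands=[[[0,0,0,0,0,0.06,10],[0,0,0,0,0,0.06,10],[0,0,0,0,0,0.06,10],[0,0,0,0,0,0.06,10],[0,0,0,0,0,0.06,10]]])

```text
time: 17.48
ee_pos: [0.6296, -0.1268, 0.1578]
ee_rot: [2.725, -1.563, 0.002]
contact_force: [-1.6, 2.4, 6.1]
width: 0.247
finger_force: 60.8
```

```bash
python3 c.py
```

```text
[ 0.6296 -0.1268  0.1578] [-0.383  0.395  1.492 -0.     1.253  2.229] [-1.6  2.4  6.1] [0.59 0.26 0.11] yaw -59.669408148134735 tilt [ 0.0012 -0.0007]
to screw [-0.090203    0.01434805  0.33428219]
```

Call:
send_rows(commands=[[[0,0,0,0,0,0.05,10],[0,0,0,0,0,0.05,10],[0,0,0,0,0,0.04,10],[0,0,0,0,0,0.04,10],[0,0,0,0,0,0.03,10],[0,0,0,0,0,0.02,10]]])

```text
time: 18.23
ee_pos: [0.6295, -0.1268, 0.1578]
ee_rot: [-2.529, 1.864, -0.002]
contact_force: [-1.4, 2.9, 6.2]
width: 0.247
finger_force: 60.8
```

```bash
python3 c.py
```

```text
[ 0.6295 -0.1268  0.1578] [-0.383  0.395  1.492 -0.     1.253  2.458] [-1.4  2.9  6.2] [0.57 0.23 0.16] yaw -72.77613549780871 tilt [ 0.001  -0.0007]
to screw [-0.08431842  0.03041818  0.33267268]
```

Call:
send_rows(commands=[[[0,0,0,0,0,0.02,10],[0,0,0,0,0,0.02,10]]])

```text
time: 18.48
ee_pos: [0.6295, -0.1268, 0.1578]
ee_rot: [2.492, -1.913, 0.002]
contact_force: [-1.5, 1.7, 6.4]
width: 0.244
finger_force: 60.8
```

```bash
python3 c.py
```

```text
[ 0.6295 -0.1268  0.1578] [-0.383  0.395  1.492 -0.     1.253  2.498] [-1.5  1.7  6.4] [0.6  0.22 0.31] yaw -75.04475486151901 tilt [ 0.0009 -0.0008]
to screw [-0.08281988  0.0301022   0.32700469]
```

Call:
send_rows(commands=[[[0,0,0,0,0,0.02,10],[0,0,0,0,0,0,10]]])

```text
time: 18.73
ee_pos: [0.6295, -0.1269, 0.1578]
ee_rot: [2.473, -1.938, 0.002]
contact_force: [-1.0, 2.3, 5.6]
width: 0.245
finger_force: 60.8
```

```bash
python3 c.py
```

```text
[ 0.6295 -0.1269  0.1578] [-3.830e-01  3.950e-01  1.492e+00 -1.000e-03  1.253e+00  2.517e+00] [-1.   2.3  5.6] [0.61 0.22 0.35] yaw -76.15885889901755 tilt [ 0.0009 -0.0009]
to screw [-0.08588869  0.03192353  0.3305995 ]
```

Torque jumped: hard stop reached. Back off gently to mid-play and lift out.

Call:
send_rows(commands=[[[0,0,0,0,0,-0.04,10],[0,0,-0.05,0,0,-0.04,10],[0,0,-0.05,0,0,-0.04,10],[0,0,0,0,0,0,10]]])

```text
time: 19.23
ee_pos: [0.6294, -0.1268, 0.1579]
ee_rot: [2.584, -1.787, 0.001]
contact_force: [-0.1, 3.3, 2.6]
width: 0.246
finger_force: 60.2
```

```bash
python3 c.py
```

```text
[ 0.6294 -0.1268  0.1579] [-0.383  0.395  1.492 -0.     1.254  2.398] [-0.1  3.3  2.6] [ 0.4  -0.04  0.03] yaw -69.32729977016432 tilt [ 0.0006 -0.0004]
to screw [-0.07950205  0.00835207  0.33674205]
```

Call:
send_rows(commands=[[[0,0,-0.2,0,0,0,10],[0,0,-0.4,0,0,0,10],[0,0,-0.6,0,0,0,10],[0,0,-0.8,0,0,0,10],[0,0,-1,0,0,0,10],[0,0,-1.2,0,0,0,10],[0,0,-1,0,0,0,10],[0,0,-0.4,0,0,0,10]]])

```text
time: 20.23
ee_pos: [0.6296, -0.1268, 0.2146]
ee_rot: [-2.584, 1.786, -0.002]
contact_force: [-0.3, -0.6, -1.7]
width: 0.247
finger_force: 59.8
```

Call:
send_rows(commands=[[[0,0,0,0,0,-0.17,10],[0,0,0,0,0,-0.17,10],[0,0,0,0,0,-0.17,10],[0,0,0,0,0,-0.17,10],[0,0,0,0,0,-0.17,10],[0,0,0,0,0,0,10]]])

```text
time: 20.98
ee_pos: [0.629, -0.1266, 0.2131]
ee_rot: [-3.091, 0.564, 0.001]
contact_force: [0.3, 0.1, -1.8]
width: 0.251
finger_force: 59.7
```

Run:
```python
from c import *
print('to hole',M.T@(np.array([.5088,.1829,.2])-p)*100)
im=save('wrist','w4')['image']
a=save('scene','s4')['image'];S=load('s4');tip=p-[0,0,.0678];print(proj(S,tip))
q=(proj(S,tip)).astype(int)
cv2.imwrite('pics/c4.png',cv2.resize(a[q[1]-60:q[1]+40,q[0]-60:q[0]+70],None,fx=5,fy=5,interpolation=cv2.INTER_CUBIC))
```

```text
[ 0.629  -0.1266  0.2131] [-0.383  0.342  1.446  0.     1.354  1.548] [ 0.3  0.1 -1.8] [-0.03  0.05  0.03] yaw -20.667954194935223 tilt [-0.0005  0.0002]
to screw [-0.01575475 -0.04368998  5.85665801]
to hole [-22.17104673 -24.7126405    1.32026979]
[215.23792574 237.10117192]
```

View pics/c4.png

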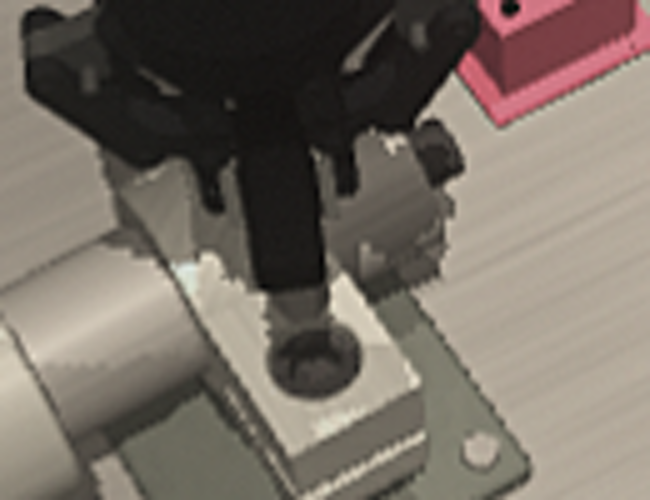

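Key is still held straight (shank tip at about (298,320) in the crop, above the counterbore). Back to the block.

Call:
send_rows(commands=[[[-1.7,-1.9,0,0,0,0,10],[-2.8,-3.2,0,0,0,0,10],[-3.3,-3.6,0,0,0,0,10],[-3.3,-3.6,0,0,0,0,10],[-3.3,-3.6,0,0,0,0,10],[-3.3,-3.6,0,0,0,0,10],[-2.8,-3.2,0,0,0,0,10],[-1.7,-1.9,0,0,0,0,10]]])

```text
time: 22.08
ee_pos: [0.5059, 0.1844, 0.2135]
ee_rot: [-3.091, 0.56, 0.0]
contact_force: [0.1, 0.3, -1.4]
width: 0.244
finger_force: 59.8
```

Call:
send_rows(commands=[[[0,0,2,0,0,0,10],[0,0,2,0,0,0,10],[0,0,1.5,0,0,0,10],[0,0,0.8,0,0,0,10],[0,0,0,0,0,0,10],[0,0,0,0,0,0,10]]])

```text
time: 22.82
ee_pos: [0.5084, 0.1817, 0.151]
ee_rot: [-3.091, 0.562, -0.002]
contact_force: [0.2, 0.0, -1.6]
width: 0.251
finger_force: 59.7
```

Run:
```python
from c import *
print('to hole',M.T@(np.array([.5090,.1831,.0818])-p)*100)
```

```text
[0.5084 0.1817 0.151 ] [0.123 0.19  1.769 0.    1.181 2.054] [ 0.2  0.  -1.6] [0.01 0.02 0.01] yaw -20.601779164800035 tilt [0.0012 0.0002]
to screw [22.12083009 24.5689408  -0.3398276 ]
to hole [ 6.03076169e-04 -1.46917962e-01  6.92110780e+00]
```

Call:
send_rows(commands=[[[0,-0.15,1,0,0,0,10],[0,0,1,0,0,0,10],[0,0,0.8,0,0,0,10],[0,0,0.5,0,0,0,10],[0,0,0.4,0,0,0,10],[0,0,0.3,0,0,0,10],[0,0,0,0,0,0,10]]])

```text
time: 23.7
ee_pos: [0.5083, 0.1831, 0.1102]
ee_rot: [3.091, -0.561, -0.0]
contact_force: [-0.2, 0.9, -1.7]
width: 0.246
finger_force: 59.8
```

Call:
send_rows(commands=[[[0,0,0.6,0,0,0,10],[0,0,0.6,0,0,0,10],[0,0,0.5,0,0,0,10],[0,0,0.5,0,0,0,10],[0,0,0.4,0,0,0,10],[0,0,0,0,0,0,10]]])

```text
time: 24.45
ee_pos: [0.5081, 0.1831, 0.0839]
ee_rot: [3.091, -0.561, -0.001]
contact_force: [-0.1, -0.1, -1.3]
width: 0.244
finger_force: 59.8
```

Tip is ~34 mm in the hole. Last 2 mm, then release.

Call:
send_rows(commands=[[[0,0,0.1,0,0,0,10],[0,0,0.05,0,0,0,10],[0,0,0,0,0,0,10]]])

```text
time: 24.82
ee_pos: [0.5084, 0.1831, 0.0829]
ee_rot: [-3.091, 0.561, -0.0]
contact_force: [0.5, 0.1, -2.2]
width: 0.249
finger_force: 59.8
```

Call:
send_rows(commands=[[[0,0,0,0,0,0,35],[0,0,0,0,0,0,60],[0,0,0,0,0,0,100],[0,0,0,0,0,0,100],[0,0,0,0,0,0,100],[0,0,0,0,0,0,100],[0,0,0,0,0,0,100],[0,0,0,0,0,0,100]]])

```text
time: 25.82
ee_pos: [0.5084, 0.1831, 0.0828]
ee_rot: [3.091, -0.561, -0.0]
contact_force: [0.4, -0.8, -0.9]
width: 1.001
finger_force: 0.0
```

Call:
send_rows(commands=[[[0,0,-0.6,0,0,0,100],[0,0,-1.5,0,0,0,100],[0,0,-2.5,0,0,0,100],[0,0,-2.5,0,0,0,100],[0,0,-2.5,0,0,0,100],[0,0,-2.5,0,0,0,100],[0,0,-2.5,0,0,0,100],[0,0,0,0,0,0,100]]])

```text
time: 26.82
ee_pos: [0.51, 0.1834, 0.2322]
ee_rot: [-3.089, 0.561, -0.009]
contact_force: [-0.1, 1.9, -0.4]
width: 0.999
finger_force: 0.0
```

Run:
```python
from c import *
b=save('wrist','w5')['image'];a=save('scene','s5')['image']
c=lambda im,x,y,w,h:cv2.resize(im[y:y+h,x:x+w],(400,400),interpolation=cv2.INTER_CUBIC)
cv2.imwrite('pics/c5.png',np.hstack([c(a,280,90,100,100),c(b,180,100,200,200)]))
```

```text
[0.51   0.1834 0.2322] [0.126 0.102 1.694 0.    1.339 2.056] [-0.1  1.9 -0.4] [-0.01  0.01 -0.04] yaw -20.572897597690122 tilt [0.006  0.0008]
to screw [21.97455577 24.815772    7.81334748]
```

View pics/c5.png

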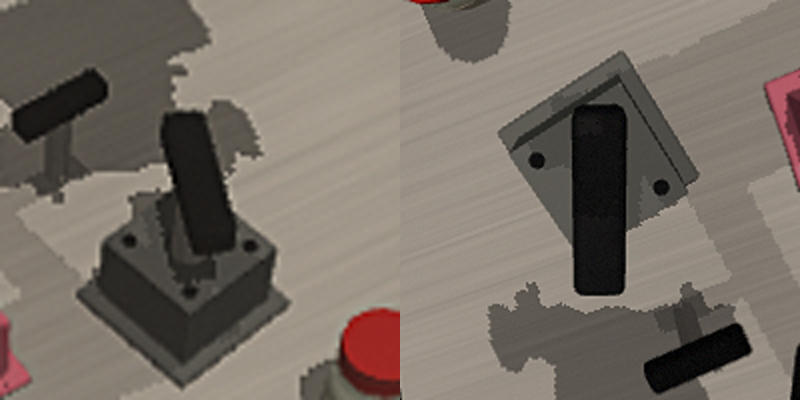

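Key stands upright and released in the grey block (handle around (310,150) in the wrist image), and the jar, small key and pink block look untouched. The torque rise showed the stop was reached. Handing in.

```bash
python3 -c "
from cell import *
print(hand_in())"
```

```text
the job is handed in; nothing more can be done
None
```

I seated the key on the socket floor, turned the screw clockwise to its stop and stood the key back upright in its block. The job is handed in, but no verdict came back. The torque reading peaked at about 0.35 N m at the stop, just over the 0.3 N m strain mark, before I backed off. I did not measure the final screw angle; I took the sharp torque rise as the stop.

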